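Slide a sample plate home in its sprung holder

TASK

Press down on the thin steel plate in the holder, gently but enough to sink it level with the clamp head's slot, feel for the slot, and slide the plate in until it is fully home against the end stop; never press on it with more than 24 N, or it bows. Let the spring clamp it, then push the keeper all the way across behind it and let go. Leave the vial, the little clear box and the marker as they are.

Things in the scene. Friction and masses are not known exactly. Their poses are not given: they have to be found in the camera images.
- plate_top (a point): Centre of the top face of a loose bare steel plate, 100 mm long (its x) x 80 mm wide (y) x 3 mm thick, about 0.2 kg, not to be picked up. It lies flat on the holder's bed between two side rails (84 mm apart inside), 30 to 52 mm short of home. Its x points to the end stop, z up. Slippery below (friction about 0.2); rubber fingertips grip it far better.
- bed (a point): Point on top of the holder's black plastic bed, on which the plate slides; at rest 0.5 mm above home. The bed is sprung and moves straight down, staying level: about 3 N on the plate to start it, then 2.2 N per mm, bottoming at 7.5 mm. At rest the plate is too high to enter the slot; it must be held 1.5 to 5.5 mm deeper (about 6 to 15 N), how deep differs each time, and up to 1.3 mm more still enters. Axes as home.
- home (a point): Fixed point of the holder: the mean place of the centre of the plate's top face when it is home, pressed up under the lip; 25.5 mm above the bench. Its x is the sliding direction, y to its left, z up. At home the plate's front edge meets the end stop's face, x = +50 mm from here. The unpressed plate's top lies 3.5 mm higher than home, the side rails' tops 3 mm higher.
- slot (a point): Upper edge of the slot's mouth at its mean height, fixed to the holder, 37.5 mm ahead of home. The slot, 4.3 mm high, 100 mm wide, 12 mm deep, lies between a 6 mm thick lip and sills on the steel clamp head, whose back is the end stop. The head is clamped up to 2 mm higher or lower than that; not measured. Press too little and the plate's edge hits the lip, too deep and it hits the sills.
- keeper_tab (a point): Grip point on the keeper's upright steel tab, on its centre line, 14 mm below its top; tab 14 mm (x) x 12 mm (y) x 36 mm high. With the keeper out it lies at x = -59.5, y = +78, z = +24 mm from home. The tab stands on a flat bolt, 14 mm wide, whose nose passes behind the plate's rear edge, 2.5 mm clear, only when the plate is home. Axes as home.
- keeper (a joint): Travel of the keeper in m: 0 = fully out, 0.030 = all the way across (the tab moves 30 mm towards home's -y, to y = +48 mm). Stiff: about 2 N to move, stays where it is left.
- vial: Bystander: glass vial with black cap, 26 mm across, 50 mm high, upright; origin at the centre of its underside.
- caps: Bystander: small clear open box of steel caps, 75 x 60 x 30 mm; origin at the centre of its underside.
- marker: Bystander: grey marker pen with a black cap, 135 mm long, 13 mm thick, lying along its x; origin on its underside, 50 mm from the plain end.
Things that resemble listed ones, but are neither listed nor needed, are in the scene too. Of the things shaped like the part that bears plate_top, the bare steel one is meant.

How it is judged (in metres and radians):
On the way, in this order (a step that is already met when the one before it is completed fails the run):
1. the plate is home in the slot: within 2.5 mm of the end stop (x of plate_top in the frame of home above -0.0025 m and z of plate_top in the frame of home between -0.0046 and 0.0027 m), for 0.2 s.
2. the keeper is across (value of joint keeper above 0.026 m), for 0.2 s.
At the end, for the whole second after the job is handed in: The plate is home within 2.5 mm of the end stop, clamped up under the lip (height of its top within 2.7 mm of home), and the keeper is at least 26 mm across (x of plate_top in the frame of home above -0.0025 m and z of plate_top in the frame of home between -0.0027 and 0.0027 m and value of joint keeper above 0.026 m); the robot touches nothing.
It fails at once if the fingers bear on the plate with more than 24 N (contact force between the fingers and plate above 24 N).
It fails at once if a bystander is shifted by more than 20 mm (distance of any of vial, caps, marker from where it was at the start of the episode above 0.02 m).
It also fails if it takes over 72 s, if anything falls off the work surface, if the arm or the gripper's body presses on something with over 40 N, if the wrist force passes 120 N, or if a joint passes its speed limit or range.

ROBOT

A 7-joint arm with a two-finger parallel gripper is mounted at the origin on the work surface. World frame = base frame: x ahead of the robot, y to its left, z up, the work surface at z = 0. Lengths are in m, angles in degrees, forces in N, time in s.
With the tool pointing down it reaches from about 0.4 to 0.875 m from the base axis. Payload 6.5 kg.
Tool frame: the origin (TCP) lies between the finger pads; the fingertips stand 25 mm ahead of it and the grasp point (between the pads) lies 6 mm ahead of it; z points along the fingers, y is the direction in which the jaws open and shut (so a half turn about z gives the same grasp; the last joint's range is limited). The gripper opens to 85 mm and grips with 20 to 120 N. Pads are 22 mm wide; open, the fingers measure 114 mm over their backs; the gripper's body (76 mm by 85 mm) begins 54 mm behind the grasp point. The pads swing forward as they close: fully open they stand 13 mm farther back than shut.
Start: joints at [70.004, 30.733, -0.252, 88.115, 0.149, 61.152, -4.079], TCP at [0.181, -0.624, 0.256] pointing down, gripper open.
Joint ranges: [-154.64, 154.64], [-21.42, 123.67], [-72.66, 72.17], [13.99, 137.28], [-74.86, 254.86], [10.95, 109.41], [-158.01, 158.01]. Speed limits (degrees/s): [136.94, 136.94, 180, 180, 180, 180, 180].

INTERFACE

Orientations are given as [roll, pitch, yaw] about the fixed x, y, z axes, in that order (R = Rz(yaw) Ry(pitch) Rx(roll)).
In Python, from cell import get_obs, vision, job_done gives the robot as it stands. The module is installed in compiled form; this text tells all that it offers.
- The arm moves only by the tool servo_tool, never from a script. Its argument "deltas" is a list of rows, each a list of 3 entries, a list of its own where there are three numbers: the closure, from 0 (fully open) to 1 (shut), then the shift along the tool's x, y, z in m, then the turn, a rotation vector about the tool's x, y, z in degrees. A call has 1 to 5 rows; each row shifts and turns the pose as measured when the row begins, along the tool's axes as they then stand; what a row does not reach is not made up. A row lasts 1/10 s, in which the tool goes at most 50 mm and 8.59 degrees, less where a joint would pass 70% of its speed; a pose out of reach is approached as far as the arm can. A call is refused whole if a number of a shift passes 0.05 or a number of a turn 8.59, either way. A call with a gripper value outside its range is refused whole. The fingers move at their own pace and stop on an object; "force" is the grip in N (left out, the last holds). Time passes only in rows, so rows that do not move let the fingers close. It gives the time, the measured TCP pose, the force and the opening at its end, in the units of the state.
- get_obs(): the state, without advancing time (a new reading comes with each control period).
- vision.camera(name): name is "scene" or "top" or "wrist"; returns a dict with "img" (420x560x3 uint8, red, green, blue), "intrinsics" (3x3 intrinsics, pixels), "extrinsics" (4x4, takes a point from camera to world coordinates); the wrist camera has in their place "mount" (4x4, takes a point from camera to tool coordinates, whose origin is the TCP and whose axes are the flange's). Camera axes: x right, y up, looking along -z (the intrinsics and any distortion apply to the point x, -y, -z); pixel columns grow to the right and rows downward; lengths in m; the calibration is good to about 2 mm. A picture is of the moment at which its call begins: read the wrist's pose just before it. There is no depth.
- job_done(): hands the job in, once; it reports no verdict.
Trained networks look in a picture, given as the dict that the camera call returned (one of the last four; its "shot" number tells which), for a name from the list of things; names that differ only in an ending like _2 or _b are one class to them, and where a whole thing is asked for, a point or a joint stands for the part that bears it (a point fixed in the world has none). Each returns a list of dicts, best first, with "score" (0 to 1); they miss things now and then, are a little off and sometimes report something else, mostly with a low value. They report only what shows in the picture. A call takes as long as a camera call. They do not tell look-alikes from the thing itself.
- vision.search_frame(picture, label): "bbox" ([centre column, centre row, width, height] in pixels, round what is visible of it).
- vision.silhouettes(picture, label): "pixels" (420x560 bool, what is visible of it) and "bbox" ([centre column, centre row, width, height] in pixels, round what is visible of it).
- vision.tip_of(picture, label): "position" ([column, row] in pixels: a listed point, or the origin of a listed thing).
The state is a dict: "clock": time; "q": joint angles; "qd": joint speeds; "tau": joint torques, N m; "eef_pos": TCP position; "tcp_rot": TCP orientation; "ft_force": force on the tool from outside, world axes, zero at the start; "ft_torque": the same for the moment, N m; "width": opening from 0.0 (shut) to 1.0 (fully open).
Only numpy, scipy, OpenCV 4.12 (cv2) and the standard library are available. Lean on these libraries where they do the work, as an engineer would, in place of code of your own. Each camera call takes 0.05 s, during which the arm holds its last target. There are 200 camera calls.

## Working session

There is one attempt and no reset: what is moved stays moved. The work goes in short steps, Python scripts to look and compute and a tool call to move; the robot and the scene stay as the last step left them, time stands still between calls to the robot, and variables do not carry over. Pictures are saved under pics/ and viewed, on a budget of 10 in all, crops included, one or two more only if the job needs it, and the job is handed in when it is done.

Besides the shell and the picture viewer there is one more tool, called after "Call:" in YAML: its name, and indented under it one key for each argument. servo_tool: Moves the arm, as the interface text tells. Its arguments: {"type":"object","properties":{"deltas":{"type":"array"},"force":{"type":"number"}},"required":["deltas"]}

```bash
mkdir -p pics; cat > h.py <<'E'
import numpy as np, cv2
from cell import get_obs, vision, job_done
def ray(p,px):
    K=np.array(p["intrinsics"]);E=np.array(p["extrinsics"])
    d=np.array([(px[0]-K[0,2])/K[0,0],-(px[1]-K[1,2])/K[1,1],-1.])
    return E[:3,3],E[:3,:3]@d
def at(p,px,z):
    o,d=ray(p,px);return o+d*(z-o[2])/d[2]
def proj(p,X):
    K=np.array(p["intrinsics"]);E=np.array(p["extrinsics"])
    c=E[:3,:3].T@(np.array(X)-E[:3,3]);return K[:2,:2]@np.array([c[0]/-c[2],c[1]/c[2]])+K[:2,2]
def tri(rs):
    A=0;b=0
    for o,d in rs:
        d=d/np.linalg.norm(d);M=np.eye(3)-np.outer(d,d);A=A+M;b=b+M@o
    return np.linalg.solve(A,b)
def save(p,n): cv2.imwrite("pics/"+n,p["img"][:,:,::-1])
E
python3 - <<'E'
from h import *
o=get_obs();print({k:np.round(o[k],3) for k in ("clock","eef_pos","tcp_rot","ft_force","width")})
P={n:vision.camera(n) for n in("scene","top")}
print(P["scene"].keys())
for n,p in P.items():
    save(p,n+"0.png")
    print(n,np.round(p["extrinsics"],3).tolist(),np.round(p["intrinsics"],1).tolist())
    for l,z in(("plate_top",.029),("bed",.026),("home",.0255),("slot",.0255),("keeper_tab",.0495),("vial",0),("caps",0),("marker",0)):
        for t in vision.tip_of(p,l)[:3]: print(n,l,np.round(t["position"],1),round(t["score"],2),np.round(at(p,t["position"],z),4))
E
```

```text
{'clock': np.float64(0.0), 'eef_pos': array([ 0.181, -0.624,  0.255]), 'tcp_rot': array([-1.7990e+02,  9.0000e-03,  1.6203e+01]), 'ft_force': array([-0.293, -0.052, -0.499]), 'width': np.float64(0.996)}
dict_keys(['img', 'intrinsics', 'extrinsics', 'shot'])
scene [[-0.884, -0.323, 0.338, 0.869], [0.468, -0.622, 0.628, 0.679], [0.007, 0.713, 0.701, 0.754], [0.0, 0.0, 0.0, 1.0]] [[478.8, 0.0, 282.6], [0.0, 478.8, 214.7], [0.0, 0.0, 1.0]]
scene plate_top [302.2 169. ] 0.88 [ 0.4046 -0.0864  0.029 ]
scene plate_top [410.4 247.5] 0.6 [0.3339 0.2328 0.029 ]
scene plate_top [199.5 291. ] 0.55 [0.7504 0.1372 0.029 ]
scene bed [280.4 242. ] 0.98 [0.559  0.0956 0.026 ]
scene home [280.8 241.2] 0.68 [0.5571 0.0936 0.0255]
scene slot [267.2 250. ] 0.92 [0.5926 0.1022 0.0255]
scene keeper_tab [328.2 236.7] 0.76 [0.4773 0.1461 0.0495]
scene vial [341.  318.7] 0.71 [0.5375 0.2949 0.    ]
scene marker [204.9 231.5] 0.7 [ 0.6787 -0.0278  0.    ]
top [[0.05, 0.977, -0.209, 0.354], [-0.999, 0.048, -0.011, 0.063], [-0.0, 0.209, 0.978, 0.953], [0.0, 0.0, 0.0, 1.0]] [[445.2, 0.0, 285.8], [0.0, 445.2, 207.0], [0.0, 0.0, 1.0]]
top plate_top [282.7 220.8] 0.9 [0.5217 0.0778 0.029 ]
top plate_top [368.7 288.7] 0.62 [ 0.3898 -0.1048  0.029 ]
top plate_top [268.1 123.9] 0.59 [0.7374 0.1211 0.029 ]
top bed [278.9 205.1] 0.73 [0.5558 0.0876 0.026 ]
top home [277.4 206.9] 0.83 [0.5518 0.0906 0.0255]
top slot [272.  186.7] 0.93 [0.5956 0.1046 0.0255]
top keeper_tab [251.4 241.6] 0.6 [0.4718 0.139  0.0495]
top vial [182.6 205. ] 0.72 [0.5512 0.299  0.    ]
top vial [248.6 242.5] 0.67 [0.476  0.1491 0.    ]
top caps [363.8 217.8] 0.8 [ 0.5423 -0.0978  0.    ]
top marker [333.5 156.7] 0.51 [ 0.6785 -0.0281  0.    ]
```

```bash
python3 - <<'E'
import cv2
a=cv2.imread("pics/scene0.png");b=cv2.imread("pics/top0.png")
b=cv2.resize(b[90:330,140:440],None,fx=2.5,fy=2.5,interpolation=cv2.INTER_CUBIC);cv2.imwrite("pics/top0c.png",b)
a=cv2.resize(a[130:350,160:440],None,fx=2.7,fy=2.7,interpolation=cv2.INTER_CUBIC);cv2.imwrite("pics/scene0c.png",a)
E
```

```text
(no output)
```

View pics/top0c.png

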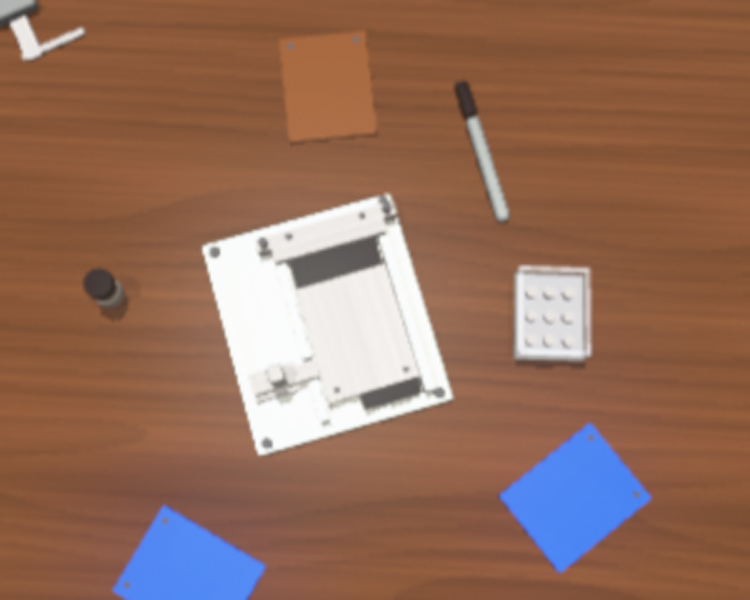

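View pics/scene0c.png

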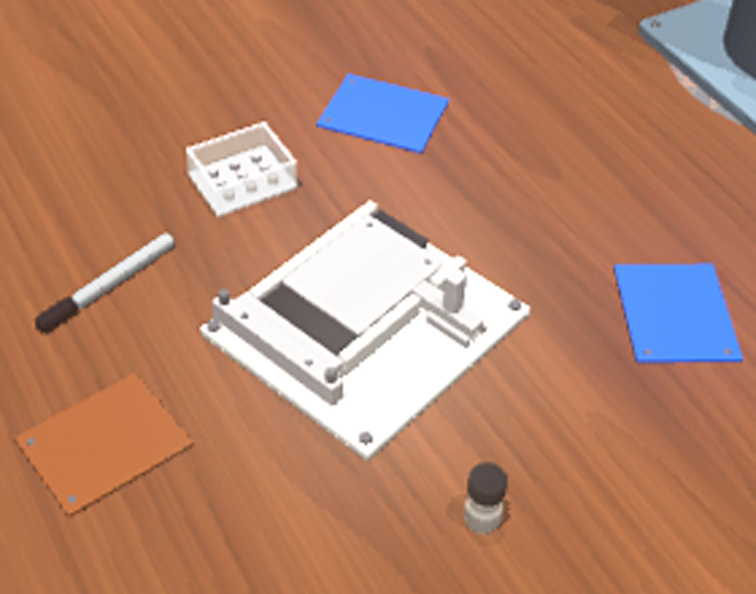

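The top view shows the bare steel plate in the white holder, centred near pixel (283,224). The clamp head is ahead of it at about (272,183) and the keeper tab is at (251,241). The vial, box and marker stand clear, and the blue and orange plates are look-alikes.

```bash
python3 - <<'E'
from h import *
P={n:vision.camera(n) for n in("scene","top")}
for n,p in P.items():
    for s in vision.silhouettes(p,"plate_top")[:3]:
        m=s["pixels"].astype(np.uint8)
        c=max(cv2.findContours(m,0,cv2.CHAIN_APPROX_NONE)[0],key=cv2.contourArea)[:,0]
        W=np.array([at(p,q,.029)[:2] for q in c])
        (cx,cy),(w,h),a=cv2.minAreaRect((W*1000).astype(np.float32))
        print(n,round(s["score"],2),s["bbox"],"ctr",cx,cy,"size",w,h,"ang",a)
p=P["top"]
C=np.array([[203,245],[388,194],[452,398],[260,454]])/2.5+[140,90]
W=np.array([at(p,c,.006)[:2] for c in C]);print("base",W)
for i in range(4):
    d=W[(i+1)%4]-W[i];print(np.linalg.norm(d),np.degrees(np.arctan2(d[1],d[0])))
# triangulated tips
for l in("home","slot","keeper_tab","bed"):
    r=[ray(p,vision.tip_of(p,l)[0]["position"]) for p in P.values()]
    print(l,tri(r))
w=vision.camera("wrist");print(np.round(w["mount"],4).tolist(),np.round(w["intrinsics"],1).tolist())
E
```

```text
scene 0.92 [410.8, 246.3, 44.8, 32.4] ctr 330.6914367675781 227.96246337890625 size 97.86817932128906 77.6830825805664 ang 62.51451873779297
scene 0.73 [302.6, 171.2, 44.3, 25.3] ctr 409.40740966796875 -80.74333953857422 size 79.78487396240234 97.51888275146484 ang 39.63146209716797
scene 0.63 [293.1, 230.5, 59.8, 47.6] ctr 520.1800537109375 81.49507141113281 size 103.9973373413086 84.4374771118164 ang 19.456804275512695
top 0.94 [269.4, 123.7, 38.7, 46.3] ctr 736.0921020507812 115.39900970458984 size 102.28394317626953 78.10054779052734 ang 9.085535049438477
top 0.61 [369.9, 288.2, 58.2, 62.7] ctr 389.3717346191406 -106.12601470947266 size 77.1335220336914 97.36005401611328 ang 40.72610092163086
top 0.58 [282.5, 224.1, 47.8, 54.2] ctr 516.8125 78.61286926269531 size 100.05364990234375 79.13326263427734 ang 19.885923385620117
base [[ 0.59222706  0.21666889]
 [ 0.64689003  0.05657869]
 [ 0.46849576 -0.00610118]
 [ 0.41313616  0.1540975 ]]
0.16916534337906744 -71.14747663882642
0.18908537763035063 -160.64077631280614
0.16949425069595606 109.06353109733584
0.18970695601470794 19.258570010273743
home [0.55630495 0.08609194 0.01895646]
slot [0.59632612 0.10085872 0.02659353]
keeper_tab [0.47229639 0.14305292 0.04771955]
bed [0.56039656 0.09275441 0.02543969]
[[0.0009, 0.9526, 0.3042, 0.0774], [1.0, -0.001, 0.0001, -0.0014], [0.0004, 0.3042, -0.9526, -0.1175], [0.0, 0.0, 0.0, 1.0]] [[357.1, 0.0, 277.1], [0.0, 357.1, 207.7], [0.0, 0.0, 1.0]]
```

Call:
servo_tool:
  deltas:
    - [1,[0.034,-0.036,0],[0,0,0]]
    - [1,[0.034,-0.036,0],[0,0,0]]
    - [1,[0.034,-0.036,0],[0,0,0]]
    - [1,[0.034,-0.036,0],[0,0,0]]
    - [1,[0.034,-0.036,0],[0,0,0]]
  force: 40

```text
clock: 2.05
eef_pos: [0.2923, -0.4056, 0.255]
tcp_rot: [179.7, 0.2, 15.5]
ft_force: [1.5, 0.3, 0.3]
width: 0.141
```

Call:
servo_tool:
  deltas:
    - [1,[0.034,-0.036,0],[0,0,0]]
    - [1,[0.034,-0.036,0],[0,0,0]]
    - [1,[0.034,-0.036,0],[0,0,0]]
    - [1,[0.034,-0.036,0],[0,0,0]]
    - [1,[0.034,-0.036,0],[0,0,0]]

```text
clock: 2.55
eef_pos: [0.4085, -0.1842, 0.2553]
tcp_rot: [179.4, 0.0, 15.4]
ft_force: [1.6, -1.0, -0.3]
width: 0.002
```

Call:
servo_tool:
  deltas:
    - [1,[0.034,-0.036,0],[0,0,0]]
    - [1,[0.034,-0.036,0],[0,0,0]]
    - [1,[0.034,-0.036,0],[0,0,0]]
    - [1,[0.034,-0.036,0],[0,0,0]]
    - [1,[0,0,0],[0,0,0]]

```text
clock: 3.05
eef_pos: [0.5043, 0.0003, 0.2561]
tcp_rot: [179.5, -0.4, 15.9]
ft_force: [-0.9, 1.6, -0.4]
width: -0.001
```

Call:
servo_tool:
  deltas:
    - [1,[0.025,-0.025,0.02],[0,0,-1.5]]
    - [1,[0.025,-0.025,0.02],[0,0,-1.5]]
    - [1,[0.02,-0.02,0.015],[0,0,-0.5]]
    - [1,[0,0,0],[0,0,0]]
    - [1,[0,0,0],[0,0,0]]

```text
clock: 3.55
eef_pos: [0.5537, 0.0896, 0.1997]
tcp_rot: [179.3, -0.5, 19.5]
ft_force: [-0.7, -0.7, -0.1]
width: -0.001
```

```bash
cat >> h.py <<'E'
from scipy.spatial.transform import Rotation as Ro
def wrist():
    o=get_obs();w=dict(vision.camera("wrist"))
    T=np.eye(4);T[:3,:3]=Ro.from_euler("xyz",o["tcp_rot"],degrees=True).as_matrix();T[:3,3]=o["eef_pos"]
    w["extrinsics"]=T@np.array(w["mount"]);return o,w
def holder(home,yaw):
    H=np.eye(4);H[:3,:3]=Ro.from_euler("z",yaw,degrees=True).as_matrix();H[:3,3]=home;return H
E
python3 - <<'E'
from h import *
o,w=wrist();print(np.round(o["eef_pos"],4),np.round(o["tcp_rot"],2),np.round(o["ft_force"],2));save(w,"w1.png")
for l,z in(("plate_top",.029),("bed",.026),("home",.0255),("slot",.0255),("keeper_tab",.0495)):
    for t in vision.tip_of(w,l)[:2]: print(l,np.round(t["position"],1),round(t["score"],2),np.round(at(w,t["position"],z),4))
for s in vision.silhouettes(w,"plate_top")[:2]:
    m=s["pixels"].astype(np.uint8)
    c=max(cv2.findContours(m,0,cv2.CHAIN_APPROX_NONE)[0],key=cv2.contourArea)[:,0]
    W=np.array([at(w,q,.029)[:2] for q in c]);print(s["score"],cv2.minAreaRect((W*1000).astype(np.float32)))
E
```

```text
[0.5537 0.0896 0.1997] [179.33  -0.51  19.53] [-0.71 -0.66 -0.06]
plate_top [ 95.2 366.1] 0.86 [0.3304 0.1979 0.029 ]
plate_top [400.1 380.4] 0.7 [ 0.4119 -0.092   0.029 ]
bed [273.4 190.4] 0.91 [0.5541 0.0925 0.026 ]
home [270.  189.5] 0.97 [0.5537 0.0954 0.0255]
slot [272.6 141.5] 0.57 [0.5923 0.1067 0.0255]
keeper_tab [182.8 267.9] 0.95 [0.4724 0.1433 0.0495]
keeper_tab [457.1  96. ] 0.43 [ 0.6701 -0.0071  0.0495]
0.81 ((694.1507568359375, 105.47401428222656), (10.9900484085083, 63.383277893066406), 19.728300094604492)
0.75 ((518.7787475585938, 80.52069091796875), (100.47455596923828, 79.90299987792969), 19.799739837646484)
```

View pics/w1.png

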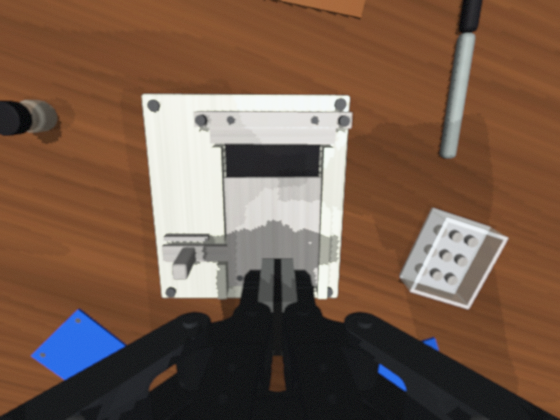

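The wrist view shows the plate's front edge at about row 178 and the lip edge at about row 143. The rails are at columns 222 and 322, and the keeper tab is near (183,262). The plate measures 100 × 80 mm at yaw 19.7°, about 37 mm short of home.

Call:
servo_tool:
  deltas:
    - [1,[-0.02,-0.001,0.04],[0,0,0]]
    - [1,[-0.016,-0.001,0.04],[0,0,0]]
    - [1,[0,0,0.04],[0,0,0]]
    - [1,[0,0,0.005],[0,0,0]]
    - [1,[0,0,0],[0,0,0]]

```text
clock: 4.4
eef_pos: [0.5241, 0.0762, 0.0759]
tcp_rot: [179.2, -1.1, 19.2]
ft_force: [0.6, -0.4, 0.5]
width: 0.0
```

Call:
servo_tool:
  deltas:
    - [1,[0,0,0],[0,0,0]]

```text
clock: 4.5
eef_pos: [0.525, 0.0762, 0.0772]
tcp_rot: [179.2, -1.2, 19.2]
ft_force: [-0.9, 0.6, 0.6]
width: 0.001
```

Call:
servo_tool:
  deltas:
    - [1,[-0.004,-0.003,0.01],[0.8,-1.2,-0.4]]
    - [1,[0,0,0.005],[0,0,0]]
    - [1,[0,0,0],[0,0,0]]

```text
clock: 4.8
eef_pos: [0.5236, 0.0784, 0.065]
tcp_rot: [180.0, -0.3, 19.6]
ft_force: [-0.1, 0.1, 0.1]
width: 0.002
```

Call:
servo_tool:
  deltas:
    - [1,[0,0,0.003],[0,0,0]]

```text
clock: 4.9
eef_pos: [0.5243, 0.0785, 0.0625]
tcp_rot: [180.0, -0.4, 19.6]
ft_force: [-0.1, -0.1, -0.6]
width: 0.001
```

Call:
servo_tool:
  deltas:
    - [1,[0,0,0.003],[0,0,0]]

```text
clock: 5.0
eef_pos: [0.5246, 0.0786, 0.0595]
tcp_rot: [180.0, -0.4, 19.6]
ft_force: [-0.3, 0.6, -0.1]
width: -0.002
```

Call:
servo_tool:
  deltas:
    - [1,[0,0,0.003],[0,0,0]]

```text
clock: 5.1
eef_pos: [0.5247, 0.0786, 0.0564]
tcp_rot: [179.9, -0.4, 19.6]
ft_force: [0.2, 0.3, 0.3]
width: -0.001
```

Call:
servo_tool:
  deltas:
    - [1,[0,0,0.002],[0,0,0]]

```text
clock: 5.2
eef_pos: [0.5247, 0.0786, 0.0541]
tcp_rot: [179.9, -0.4, 19.6]
ft_force: [-0.5, 0.1, 2.9]
width: 0.005
```

Call:
servo_tool:
  deltas:
    - [1,[0,0,0.002],[0,0,0]]

```text
clock: 5.3
eef_pos: [0.5247, 0.0786, 0.0522]
tcp_rot: [179.9, -0.4, 19.6]
ft_force: [-1.5, -0.6, 7.9]
width: -0.0
```

Call:
servo_tool:
  deltas:
    - [1,[0,0,0],[0,0,0]]

```text
clock: 5.4
eef_pos: [0.5247, 0.0786, 0.0523]
tcp_rot: [179.9, -0.4, 19.6]
ft_force: [-2.2, -0.8, 7.3]
width: 0.004
```

Call:
servo_tool:
  deltas:
    - [1,[0.004,0,0],[0,0,0]]
    - [1,[0.004,0,0],[0,0,0]]

```text
clock: 5.6
eef_pos: [0.5322, 0.0812, 0.0531]
tcp_rot: [179.9, -0.4, 19.6]
ft_force: [-1.3, 0.3, 6.0]
width: -0.002
```

Call:
servo_tool:
  deltas:
    - [1,[0.004,0,0],[0,0,0]]
    - [1,[0.004,0,0],[0,0,0]]

```text
clock: 5.8
eef_pos: [0.5402, 0.0839, 0.0538]
tcp_rot: [179.8, -0.4, 19.6]
ft_force: [-1.1, -0.9, 3.6]
width: 0.001
```

Call:
servo_tool:
  deltas:
    - [1,[0.002,0,0.0014],[0,0,0]]
    - [1,[0.002,0,0.0006],[0,0,0]]

```text
clock: 6.0
eef_pos: [0.5448, 0.0856, 0.0525]
tcp_rot: [179.8, -0.5, 19.6]
ft_force: [-2.2, -0.5, 7.5]
width: -0.002
```

Call:
servo_tool:
  deltas:
    - [1,[0.002,0,0.0003],[0,0,0]]
    - [1,[0.002,0,0.0003],[0,0,0]]

```text
clock: 6.2
eef_pos: [0.5492, 0.0871, 0.0525]
tcp_rot: [179.8, -0.5, 19.6]
ft_force: [-1.6, -0.4, 7.0]
width: -0.002
```

```bash
python3 - <<'E'
from h import *
o,w=wrist();save(w,"w2.png")
p=vision.camera("top")
for s in vision.silhouettes(p,"plate_top")[:5]:
    m=s["pixels"].astype(np.uint8)
    c=max(cv2.findContours(m,0,cv2.CHAIN_APPROX_NONE)[0],key=cv2.contourArea)[:,0]
    W=np.array([at(p,q,.027)[:2] for q in c]);print(round(s["score"],2),cv2.minAreaRect((W*1000).astype(np.float32)))
im=w["img"][:,:,::-1];t=p["img"][:,:,::-1][150:290,210:350]
cv2.imwrite("pics/w2c.png",np.hstack([cv2.resize(im[0:300,110:410],(500,500)),cv2.resize(t,(300,300)) if 0 else cv2.copyMakeBorder(cv2.resize(t,(300,300)),0,200,0,0,0)]))
E
```

```text
0.81 ((750.9970703125, 117.34278869628906), (72.50797271728516, 81.04278564453125), 10.83620548248291)
0.7 ((514.87646484375, 96.156494140625), (54.762908935546875, 44.01226043701172), 19.881000518798828)
0.57 ((310.33154296875, 203.75704956054688), (98.47284698486328, 78.92481994628906), 63.04789352416992)
```

View pics/w2c.png

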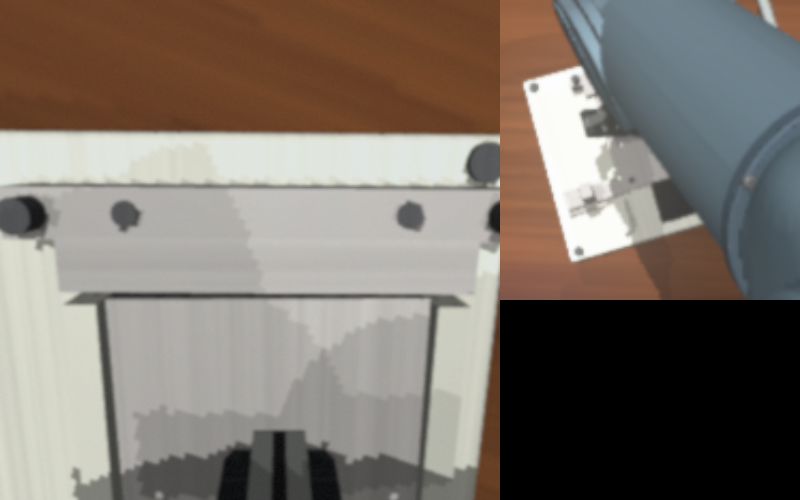

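The plate's front edge now sits right at the lip, with a thin dark line at crop row 295. It followed the fingers, so I'll start feeling for the slot.

Call:
servo_tool:
  deltas:
    - [1,[0.0015,0,0.0004],[0,0,0]]

```text
clock: 6.45
eef_pos: [0.5512, 0.0877, 0.0526]
tcp_rot: [179.8, -0.6, 19.6]
ft_force: [-2.6, 0.5, 7.9]
width: 0.001
```

Call:
servo_tool:
  deltas:
    - [1,[0.0015,0,0.0004],[0,0,0]]

```text
clock: 6.55
eef_pos: [0.5523, 0.0881, 0.0524]
tcp_rot: [179.8, -0.5, 19.6]
ft_force: [-3.5, -1.4, 7.5]
width: -0.002
```

Call:
servo_tool:
  deltas:
    - [1,[0.001,0,0.0006],[0,0,0]]

```text
clock: 6.65
eef_pos: [0.5529, 0.0883, 0.052]
tcp_rot: [179.7, -0.4, 19.6]
ft_force: [-3.9, -0.5, 8.3]
width: 0.002
```

Call:
servo_tool:
  deltas:
    - [1,[0.0005,0,0.0008],[0,0,0]]

```text
clock: 6.75
eef_pos: [0.553, 0.0884, 0.0515]
tcp_rot: [179.7, -0.4, 19.6]
ft_force: [-3.8, -1.1, 10.2]
width: -0.0
```

Call:
servo_tool:
  deltas:
    - [1,[0.0008,0,0.0005],[0,0,0]]

```text
clock: 6.85
eef_pos: [0.553, 0.0884, 0.0512]
tcp_rot: [179.7, -0.3, 19.6]
ft_force: [-5.0, -1.1, 10.3]
width: 0.0
```

Call:
servo_tool:
  deltas:
    - [1,[0.0008,0,0.0005],[0,0,0]]

```text
clock: 6.95
eef_pos: [0.5531, 0.0884, 0.051]
tcp_rot: [179.7, -0.2, 19.6]
ft_force: [-3.7, -1.9, 10.5]
width: 0.003
```

Call:
servo_tool:
  deltas:
    - [1,[0.001,0,0.0008],[0,0,0]]

```text
clock: 7.05
eef_pos: [0.5533, 0.0885, 0.0506]
tcp_rot: [179.7, -0.1, 19.6]
ft_force: [-3.0, -1.4, 11.3]
width: 0.002
```

Call:
servo_tool:
  deltas:
    - [1,[0.001,0,0.0006],[0,0,0]]

```text
clock: 7.15
eef_pos: [0.5534, 0.0886, 0.0504]
tcp_rot: [179.6, 0.1, 19.6]
ft_force: [-5.4, -1.2, 11.8]
width: -0.004
```

Call:
servo_tool:
  deltas:
    - [1,[0.001,0,0.0006],[0,0,0]]

```text
clock: 7.25
eef_pos: [0.5534, 0.0885, 0.0502]
tcp_rot: [179.6, 0.2, 19.6]
ft_force: [-5.1, -1.2, 12.4]
width: -0.002
```

Call:
servo_tool:
  deltas:
    - [1,[0.0008,0,0.0009],[0,0,0]]

```text
clock: 7.35
eef_pos: [0.5535, 0.0886, 0.0498]
tcp_rot: [179.6, 0.3, 19.6]
ft_force: [-4.2, -0.4, 14.1]
width: -0.003
```

Call:
servo_tool:
  deltas:
    - [1,[0.001,0,0.0008],[0,0,0]]

```text
clock: 7.45
eef_pos: [0.5536, 0.0886, 0.0495]
tcp_rot: [179.6, 0.4, 19.6]
ft_force: [-5.6, -1.6, 13.9]
width: -0.002
```

Call:
servo_tool:
  deltas:
    - [1,[0.001,0,0.0006],[0,0,0]]

```text
clock: 7.55
eef_pos: [0.5537, 0.0886, 0.0495]
tcp_rot: [179.5, 0.5, 19.6]
ft_force: [-5.5, -1.1, 13.9]
width: -0.001
```

Call:
servo_tool:
  deltas:
    - [1,[0.001,0,0.0009],[0,0,0]]

```text
clock: 7.65
eef_pos: [0.5544, 0.0889, 0.0493]
tcp_rot: [179.5, 0.6, 19.6]
ft_force: [-2.6, -1.5, 13.1]
width: -0.0
```

Call:
servo_tool:
  deltas:
    - [1,[0.0012,0,0.0008],[0,0,0]]

```text
clock: 7.75
eef_pos: [0.5557, 0.0893, 0.0493]
tcp_rot: [179.5, 0.6, 19.6]
ft_force: [-3.2, -0.5, 12.5]
width: 0.001
```

Call:
servo_tool:
  deltas:
    - [1,[0.0015,0,0.0007],[0,0,0]]

```text
clock: 7.85
eef_pos: [0.5572, 0.0898, 0.0494]
tcp_rot: [179.4, 0.6, 19.6]
ft_force: [-3.9, -0.4, 10.8]
width: 0.004
```

It's entered: x is advancing and the resistance has dropped. I'll keep sliding.

Call:
servo_tool:
  deltas:
    - [1,[0.002,0,0.0006],[0,0,0]]

```text
clock: 7.95
eef_pos: [0.559, 0.0903, 0.0494]
tcp_rot: [179.4, 0.6, 19.6]
ft_force: [-3.8, -0.5, 10.8]
width: 0.004
```

Call:
servo_tool:
  deltas:
    - [1,[0.002,0,0.0006],[0,0,0]]

```text
clock: 8.05
eef_pos: [0.5608, 0.0909, 0.0493]
tcp_rot: [179.4, 0.6, 19.6]
ft_force: [-3.1, -0.1, 10.7]
width: -0.003
```

Call:
servo_tool:
  deltas:
    - [1,[0.002,0,0.0006],[0,0,0]]

```text
clock: 8.15
eef_pos: [0.5627, 0.0915, 0.0493]
tcp_rot: [179.4, 0.7, 19.6]
ft_force: [-3.7, -1.0, 10.8]
width: 0.001
```

Call:
servo_tool:
  deltas:
    - [1,[0.0015,0,0.0006],[0,0,0]]

```text
clock: 8.25
eef_pos: [0.5641, 0.092, 0.0494]
tcp_rot: [179.3, 0.7, 19.6]
ft_force: [-3.5, -0.2, 10.1]
width: 0.002
```

Call:
servo_tool:
  deltas:
    - [1,[0.0015,0,0.0006],[0,0,0]]

```text
clock: 8.35
eef_pos: [0.5655, 0.0924, 0.0493]
tcp_rot: [179.3, 0.7, 19.6]
ft_force: [-3.0, -0.9, 9.6]
width: -0.001
```

Call:
servo_tool:
  deltas:
    - [1,[0.0015,0,0.0006],[0,0,0]]

```text
clock: 8.45
eef_pos: [0.5666, 0.0927, 0.0494]
tcp_rot: [179.3, 0.8, 19.6]
ft_force: [-4.8, -1.5, 11.4]
width: -0.002
```

Call:
servo_tool:
  deltas:
    - [1,[0.0015,0,0.0006],[0,0,0]]

```text
clock: 8.55
eef_pos: [0.5677, 0.093, 0.0493]
tcp_rot: [179.3, 0.8, 19.6]
ft_force: [-4.1, -1.8, 12.6]
width: -0.002
```

Call:
servo_tool:
  deltas:
    - [1,[0.0015,0,0.0006],[0,0,0]]

```text
clock: 8.65
eef_pos: [0.5687, 0.0934, 0.0494]
tcp_rot: [179.2, 0.9, 19.6]
ft_force: [-3.5, -1.1, 11.9]
width: 0.006
```

Call:
servo_tool:
  deltas:
    - [1,[0.0015,0,0.0006],[0,0,0]]

```text
clock: 8.75
eef_pos: [0.5698, 0.0937, 0.0494]
tcp_rot: [179.2, 1.0, 19.6]
ft_force: [-5.2, -1.2, 11.9]
width: 0.007
```

```bash
python3 - <<'E'
from h import *
o,w=wrist();print(o["ft_force"],o["eef_pos"])
im=w["img"][:,:,::-1]
cv2.imwrite("pics/w3c.png",cv2.resize(im[60:300,110:430],(800,600),interpolation=cv2.INTER_CUBIC))
E
```

```text
[-5.23347008 -1.15610562 11.88263808] [0.56979862 0.09369972 0.0493604 ]
```

View pics/w3c.png

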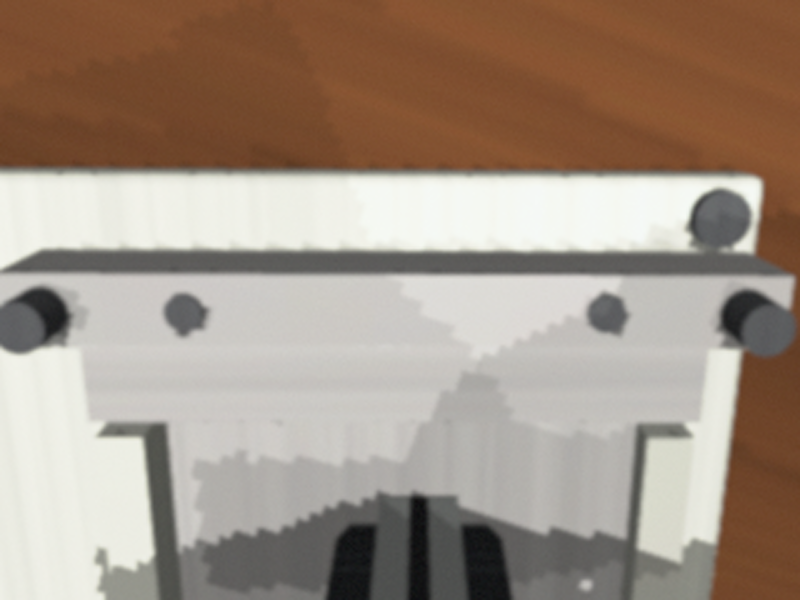

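The plate's front is under the lip. The rear hole at crop (587,583) lets me check how far the plate has moved.

```bash
python3 - <<'E'
from h import *
o,w=wrist();g=w["img"][280:310,325:365].mean(2)
ij=np.argwhere(g>g.max()-25).mean(0);px=[325+ij[1],280+ij[0]];print("hole px",px, g.max())
b=at(w,[344.8,293.2],.0255)
b2=at(w,px,.0255)
t=vision.camera("top")
R=np.array([[np.cos(np.radians(19.7)),np.sin(np.radians(19.7))],[-np.sin(np.radians(19.7)),np.cos(np.radians(19.7))]])
for q in([274.8,246],[302.4,237.6]):
    a=at(t,q,.029);print(a,"travel",R@(b-a)[:2]*1000,"plate frame",R@(a[:2]-[.5185,.0805])*1000)
print(b,b2)
E
```

```text
hole px [np.float64(344.2), np.float64(294.0)] 191.66666666666666
[0.4676486  0.09147116 0.029     ] travel [ 88.29497535 -61.81245169] plate frame [-44.17677137  27.47079029]
[0.488113   0.03480009 0.029     ] travel [88.13188868 -1.55985177] plate frame [-44.0136847  -32.78180963]
[0.5716124  0.06304037 0.0255    ] [0.57114006 0.06313405 0.0255    ]
```

```bash
python3 - <<'E'
from h import *
p=vision.camera("scene");t=vision.camera("top")
a=cv2.resize(p["img"][170:290,220:360,::-1],(700,600),interpolation=cv2.INTER_CUBIC)
cv2.imwrite("pics/s4.png",a)
t4=cv2.resize(t["img"][205:275,225:315,::-1],(770,599),interpolation=cv2.INTER_CUBIC)
cv2.imwrite("pics/t4.png",t4)
E
```

```text
(no output)
```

View pics/t4.png

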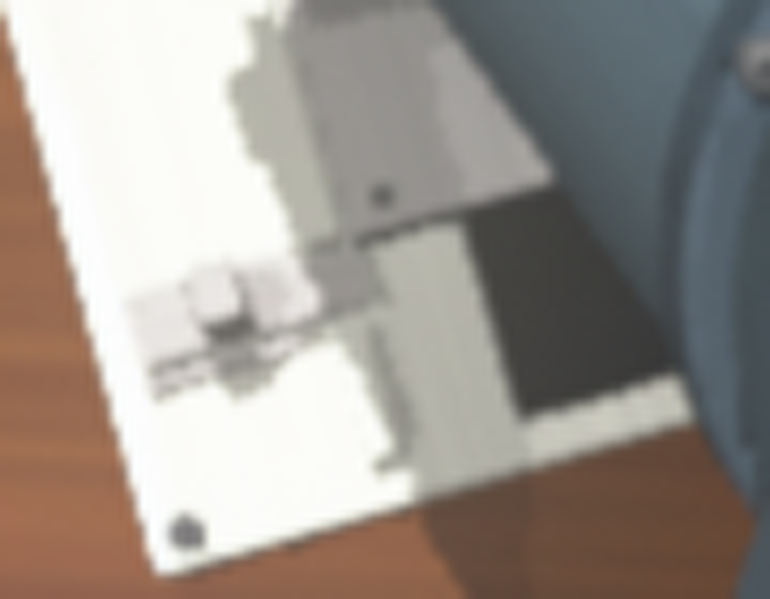

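View pics/s4.png

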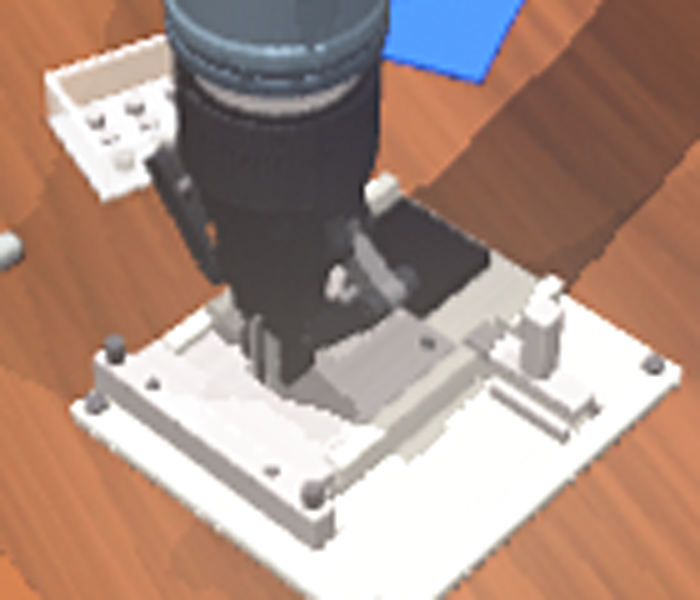

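```bash
python3 - <<'E'
from h import *
t=vision.camera("top");y=np.radians(19.7)
R=np.array([[np.cos(y),np.sin(y)],[-np.sin(y),np.cos(y)]])
F=lambda q:[225+q[0]/8.556,205+q[1]/8.556]
a=at(t,[274.8,246],.029);b=at(t,F([382,195]),.0245)
print("travel",R@(b-a)[:2]*1000)
H=np.array([.5565,.0905])
tab=at(t,vision.tip_of(t,"keeper_tab")[0]["position"],.0495)
print("tab->home",tab, tab[:2]-R.T@[-.0595,.078])
for n,q,z in(("rear edge",[460,212],.0245),("rear edge2",[380,236],.0245),("hole",[382,195],.0245),("bolt front end",[305,250],.02)):
    print(n,R@(at(t,F(q),z)[:2]-H)*1000)
p=vision.camera("scene");G=lambda q:[220+q[0]/5,170+q[1]/5]
for n,q,z in(("hole",[428,343],.0245),):print("scene",n,R@(at(p,G(q),z)[:2]-H)*1000)
for n,px in(("h1",np.array([428,262])/2.7+[160,130]),):
    print("scene hole start",R@(at(p,px,.029)[:2]-H)*1000)
E
```

```text
travel [40.70633755 -0.64281297]
tab->home [0.47674015 0.14241657 0.0495    ] [0.55905108 0.08903904]
rear edge [-52.26289416  13.02333621]
rear edge2 [-52.27664287  33.58315595]
hole [-42.61726711  30.22289169]
bolt front end [-49.53847107  52.27013444]
scene hole [-39.29172929  34.88406141]
scene hole start [-79.67337075  35.94424657]
```

Both cameras put the plate's travel at about 40.5 mm while the fingers went 48 mm. That suggests it reached the stop and the fingers then slipped. One firmer push will confirm it.

Call:
servo_tool:
  deltas:
    - [1,[0.0005,0,0.0012],[0,-0.5,0]]

```text
clock: 9.25
eef_pos: [0.5702, 0.0939, 0.0491]
tcp_rot: [179.2, 1.5, 19.6]
ft_force: [-5.0, -0.6, 15.5]
width: 0.002
```

Call:
servo_tool:
  deltas:
    - [1,[0.0015,0,0.0008],[0,0,0]]

```text
clock: 9.35
eef_pos: [0.5713, 0.0942, 0.0491]
tcp_rot: [179.1, 1.6, 19.5]
ft_force: [-5.0, -1.5, 14.5]
width: 0.001
```

Call:
servo_tool:
  deltas:
    - [1,[0.0015,0,0.0006],[0,0,0]]

```text
clock: 9.45
eef_pos: [0.5722, 0.0945, 0.0492]
tcp_rot: [179.1, 1.6, 19.5]
ft_force: [-4.7, -1.7, 12.4]
width: 0.003
```

```bash
python3 - <<'E'
from h import *
t=vision.camera("top");y=np.radians(19.7)
R=np.array([[np.cos(y),np.sin(y)],[-np.sin(y),np.cos(y)]])
g=t["img"][222:234,264:276].astype(float).mean(2);print(g.round().astype(int))
E
```

```text
[[147 148 147 148 148 147 145 146 146 145 144 145]
 [148 148 147 148 148 147 145 146 146 145 144 144]
 [148 148 148 147 148 148 147 145 146 146 145 144]
 [147 147 148 147 148 146 145 145 146 146 145 144]
 [143 144 148 147 139 130 132 140 145 146 145 144]
 [142 144 148 145 124 104 112 135 145 146 146 145]
 [145 144 147 146 124 106 112 136 145 146 146 144]
 [147 145 148 147 138 130 132 141 143 143 140 132]
 [154 148 148 148 146 144 144 137 128 122 115 106]
 [154 147 146 142 135 128 122 113 104 102 114 130]
 [143 143 132 118 108 104 104 126 137 143 155 168]
 [133 144 126 109 124 138 145 164 174 176 178 177]]
```

```bash
cat >> h.py <<'E'
def hole(g,x0=262,x1=278,y0=221,y1=230):
    s=g[y0:y1,x0:x1].astype(float);w=np.clip(140-s,0,None);w[s>140]=0
    n,l,st,c=cv2.connectedComponentsWithStats((w>0).astype(np.uint8))
    out=[]
    for i in range(1,n):
        m=(l==i)*w;yy,xx=np.mgrid[y0:y1,x0:x1];out.append((round((m*xx).sum()/m.sum(),2),round((m*yy).sum()/m.sum(),2),int(st[i,4])))
    return out
E
python3 - <<'E'
from h import *
t=vision.camera("top")
b=cv2.resize(cv2.imread("pics/t4.png"),(90,70),interpolation=cv2.INTER_AREA).mean(2)
G=np.full((420,560),200.);G[205:275,225:315]=b
print("before",hole(G),"now",hole(t["img"].mean(2)));save(t,"t5.png");print(get_obs()["ft_force"])
E
```

```text
before [(np.float64(269.26), np.float64(227.5), 14), (np.float64(276.18), np.float64(229.0), 4)] now [(np.float64(269.23), np.float64(227.5), 14), (np.float64(276.25), np.float64(229.0), 4)]
[-4.37810082 -1.58668239 14.25378233]
```

Call:
servo_tool:
  deltas:
    - [1,[0.0015,0,0.001],[0,0,0]]
    - [1,[0.0015,0,0.0008],[0,0,0]]

```text
clock: 9.75
eef_pos: [0.5742, 0.0951, 0.0491]
tcp_rot: [179.0, 1.8, 19.5]
ft_force: [-5.1, -1.5, 14.7]
width: -0.004
```

Call:
servo_tool:
  deltas:
    - [1,[0.0015,0,0.0008],[0,0,0]]

```text
clock: 9.85
eef_pos: [0.5751, 0.0953, 0.0491]
tcp_rot: [179.0, 1.9, 19.5]
ft_force: [-5.3, -1.1, 14.5]
width: -0.002
```

```bash
python3 - <<'E'
from h import *
t=vision.camera("top")
print("now",hole(t["img"].mean(2)))
E
```

```text
now [(np.float64(269.25), np.float64(227.5), 14), (np.float64(276.26), np.float64(229.0), 4)]
```

The hole hasn't moved through the last pushes and the fingers are slipping, so the plate is against something solid. I'll lift off, let it clamp and measure from above.

Call:
servo_tool:
  deltas:
    - [1,[0,0,-0.001],[0,0,0]]
    - [1,[0,0,-0.002],[0,0,0]]
    - [1,[0,0,-0.004],[0,0,0]]
    - [1,[0,0,-0.01],[1,-1.9,0]]
    - [1,[0,0,-0.03],[0,0,0]]

```text
clock: 10.4
eef_pos: [0.5741, 0.0959, 0.0934]
tcp_rot: [-179.9, 4.3, 19.6]
ft_force: [1.2, -0.3, 0.2]
width: -0.002
```

Call:
servo_tool:
  deltas:
    - [1,[-0.03,0,-0.035],[0,0,0]]
    - [1,[-0.035,0,-0.03],[0,0,0]]
    - [1,[-0.035,0,-0.02],[0,0,0]]
    - [1,[-0.03,0,0],[0,0,0]]
    - [1,[0,0,0],[0,0,0]]

```text
clock: 10.9
eef_pos: [0.4566, 0.0541, 0.1936]
tcp_rot: [-179.9, 3.9, 19.6]
ft_force: [-0.5, -0.4, -0.7]
width: -0.001
```

Call:
servo_tool:
  deltas:
    - [1,[0,0,0],[0,0,0]]

```text
clock: 11.0
eef_pos: [0.457, 0.0541, 0.1941]
tcp_rot: [-180.0, 3.8, 19.6]
ft_force: [1.2, -0.2, -0.1]
width: -0.004
```

```bash
python3 - <<'E'
from h import *
o,w=wrist();print(np.round(o["eef_pos"],4),o["tcp_rot"],o["ft_force"]);save(w,"w6.png")
t=vision.camera("top");save(t,"t6.png");print(hole(t["img"].mean(2)))
cv2.imwrite("pics/t6c.png",cv2.resize(t["img"][170:275,200:335,::-1],(771,600),interpolation=cv2.INTER_CUBIC))
E
```

```text
[0.457  0.0541 0.1941] [-179.97726963    3.82841371   19.55322117] [ 1.20073385 -0.21556667 -0.09161369]
[(np.float64(264.72), np.float64(225.1), 39), (np.float64(274.58), np.float64(225.28), 56)]
```

View pics/w6.png

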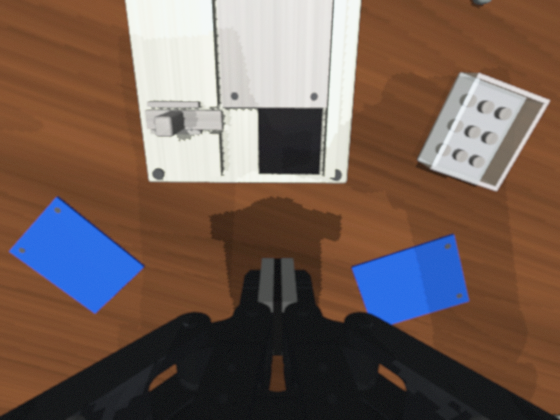

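```bash
python3 - <<'E'
from h import *
im=cv2.imread("pics/w6.png");cv2.imwrite("pics/w6c.png",cv2.resize(im[80:180,130:270],(798,570),interpolation=cv2.INTER_CUBIC))
E
```

```text
(no output)
```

View pics/w6c.png

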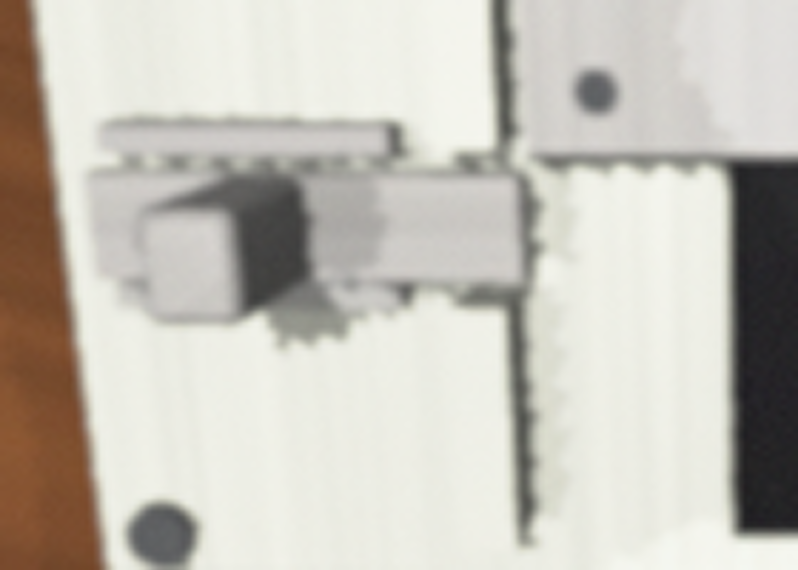

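The plate's rear edge (crop row 157) is about 2 mm clear of the bolt's front edge (row 172, at about 8 px/mm). The nominal gap is 2.5 mm, so the plate is home. Next is the keeper, pushed with shut fingers from its +y side.

Call:
servo_tool:
  deltas:
    - [1,[0.015,-0.036,0],[0,3.8,0]]
    - [1,[0.015,-0.036,0],[0,0,0]]
    - [1,[0.015,-0.036,0.02],[0,0,0]]
    - [1,[0,0,0.03],[0,0,0]]
    - [1,[0,0,0],[0,0,0]]

```text
clock: 11.6
eef_pos: [0.4685, 0.178, 0.1398]
tcp_rot: [-179.7, -0.2, 19.4]
ft_force: [-0.4, -0.7, -0.3]
width: 0.001
```

```bash
python3 - <<'E'
from h import *
o,w=wrist();t=vision.camera("top");s=vision.camera("scene");print(np.round(o["eef_pos"],4),o["tcp_rot"])
R=Ro.from_euler("z",19.65,degrees=True).as_matrix()
for n,p in(("w",w),("t",t),("s",s)):
    for q in vision.tip_of(p,"keeper_tab")[:2]:
        a=at(p,q["position"],.0495);print(n,round(q["score"],2),np.round(q["position"],1),np.round(a,4),"rel TCP holder",np.round(R.T@(a-o["eef_pos"])*1000,1))
E
```

```text
[0.4685 0.178  0.1398] [-179.74885703   -0.20646347   19.40497998]
w 0.59 [335.6 234.6] [0.4742 0.1431 0.0495] rel TCP holder [ -6.3 -34.7 -90.3]
s 0.61 [326.6 238.3] [0.4824 0.1483 0.0495] rel TCP holder [  3.2 -32.6 -90.3]
```

Call:
servo_tool:
  deltas:
    - [1,[-0.003,0,0.03],[0,0,0]]
    - [1,[-0.003,0,0.03],[0,0,0]]
    - [1,[0,0,0.016],[0,0,0]]
    - [1,[0,0.003,0],[0,0,0]]
    - [1,[0,0,0],[0,0,0]]

```text
clock: 12.4
eef_pos: [0.4726, 0.1703, 0.0714]
tcp_rot: [-179.9, -1.3, 18.8]
ft_force: [0.9, -0.3, 0.2]
width: 0.006
```

Call:
servo_tool:
  deltas:
    - [1,[0,0.004,0],[0,0,0]]
    - [1,[0,0.003,0],[0,0,0]]

```text
clock: 12.6
eef_pos: [0.4764, 0.1634, 0.0735]
tcp_rot: [-179.9, -1.5, 18.8]
ft_force: [-0.4, -0.5, -0.3]
width: -0.002
```

Call:
servo_tool:
  deltas:
    - [1,[0,0.003,0],[0,0,0]]
    - [1,[0,0.003,0],[0,0,0]]

```text
clock: 12.8
eef_pos: [0.4788, 0.1582, 0.0747]
tcp_rot: [-179.8, -1.6, 18.8]
ft_force: [-1.7, 2.2, -2.3]
width: -0.0
```

Call:
servo_tool:
  deltas:
    - [1,[0,-0.008,0],[0,-1.6,-0.8]]
    - [1,[-0.01,0,0.008],[0,0,0]]
    - [1,[-0.002,0,0.007],[0,0,0]]
    - [1,[0,0,0.001],[0,0,0]]
    - [1,[0,0.003,0.0005],[0,0,0]]

```text
clock: 13.3
eef_pos: [0.4655, 0.1561, 0.0574]
tcp_rot: [-179.9, -0.0, 19.5]
ft_force: [0.1, -0.7, 0.2]
width: -0.002
```

Call:
servo_tool:
  deltas:
    - [1,[-0.0005,0.003,0.0005],[0,0,0]]

```text
clock: 13.4
eef_pos: [0.4661, 0.1528, 0.0567]
tcp_rot: [-179.9, -0.0, 19.5]
ft_force: [-1.3, 1.6, 2.3]
width: -0.002
```

Call:
servo_tool:
  deltas:
    - [1,[-0.0005,0.003,0.0005],[0,0,0]]

```text
clock: 13.5
eef_pos: [0.4669, 0.1501, 0.0564]
tcp_rot: [-179.9, -0.1, 19.5]
ft_force: [-1.0, 3.0, 2.8]
width: 0.001
```

Call:
servo_tool:
  deltas:
    - [1,[-0.0003,0.004,-0.0008],[0,0,0]]
    - [1,[-0.0003,0.004,0],[0,0,0]]
    - [1,[-0.0003,0.004,0.0002],[0,0,0]]

```text
clock: 13.8
eef_pos: [0.4707, 0.1387, 0.0572]
tcp_rot: [-179.8, -0.2, 19.5]
ft_force: [-0.4, 2.8, -0.5]
width: 0.004
```

Call:
servo_tool:
  deltas:
    - [1,[-0.0003,0.004,0.0002],[0,0,0]]
    - [1,[-0.0003,0.004,0.0002],[0,0,0]]

```text
clock: 14.0
eef_pos: [0.472, 0.1347, 0.0573]
tcp_rot: [-179.5, -0.3, 19.7]
ft_force: [-9.1, 19.5, 5.1]
width: 0.002
```

Call:
servo_tool:
  deltas:
    - [1,[-0.0003,0.003,0.0002],[0,0,0]]

```text
clock: 14.1
eef_pos: [0.4719, 0.135, 0.0574]
tcp_rot: [-179.3, -0.4, 19.9]
ft_force: [-5.0, 9.6, 2.1]
width: 0.0
```

Blocked after about 20 mm, so I'll take a look.

Call:
servo_tool:
  deltas:
    - [1,[0,-0.002,0],[0,0,0]]

```text
clock: 14.2
eef_pos: [0.471, 0.137, 0.0574]
tcp_rot: [-179.2, -0.4, 19.9]
ft_force: [0.5, 0.3, 0.8]
width: 0.005
```

```bash
python3 - <<'E'
from h import *
o,w=wrist();s=vision.camera("scene");print(np.round(o["eef_pos"],4),np.round(o["ft_force"],1))
im=w["img"][:,:,::-1]
a=cv2.resize(im[130:330,180:400],(440,400),interpolation=cv2.INTER_CUBIC)
b=cv2.resize(s["img"][195:275,280:352,::-1],(360,400),interpolation=cv2.INTER_CUBIC)
cv2.imwrite("pics/k7.png",np.hstack([a,b]))
E
```

```text
[0.471  0.137  0.0574] [0.5 0.3 0.8]
```

View pics/k7.png

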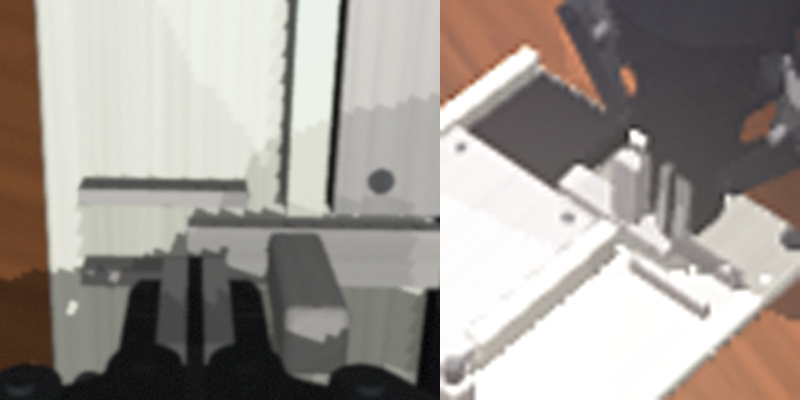

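Call:
servo_tool:
  deltas:
    - [1,[0,-0.005,0],[0,0,0]]
    - [1,[0,-0.003,-0.03],[0,0,0]]
    - [1,[-0.02,0.02,-0.04],[0,0,0]]
    - [1,[-0.02,0.03,-0.03],[0,0,0]]
    - [1,[0,0,0],[0,0,0]]

```text
clock: 14.8
eef_pos: [0.4466, 0.078, 0.1587]
tcp_rot: [-179.5, -0.1, 19.7]
ft_force: [0.5, -0.3, 0.3]
width: 0.004
```

```bash
python3 - <<'E'
from h import *
o,w=wrist();print(np.round(o["eef_pos"],4),o["tcp_rot"])
p=w
R=Ro.from_euler("z",19.65,degrees=True).as_matrix()
for q in vision.tip_of(p,"keeper_tab")[:2]:
    a=at(p,q["position"],.0495);print(round(q["score"],2),np.round(q["position"],1),np.round(a,4), "moved",np.round(R.T@(a-[.473,.1432,.0495])*1000,1))
save(w,"w8.png");cv2.imwrite("pics/w8c.png",cv2.resize(w["img"][100:300,150:390,::-1],(720,600),interpolation=cv2.INTER_CUBIC))
E
```

```text
[0.4466 0.078  0.1587] [-1.79516818e+02 -5.06914819e-02  1.97230549e+01]
0.84 [237.2 144.8] [0.4814 0.1198 0.0495] moved [  0.  -24.9  -0. ]
```

View pics/w8c.png

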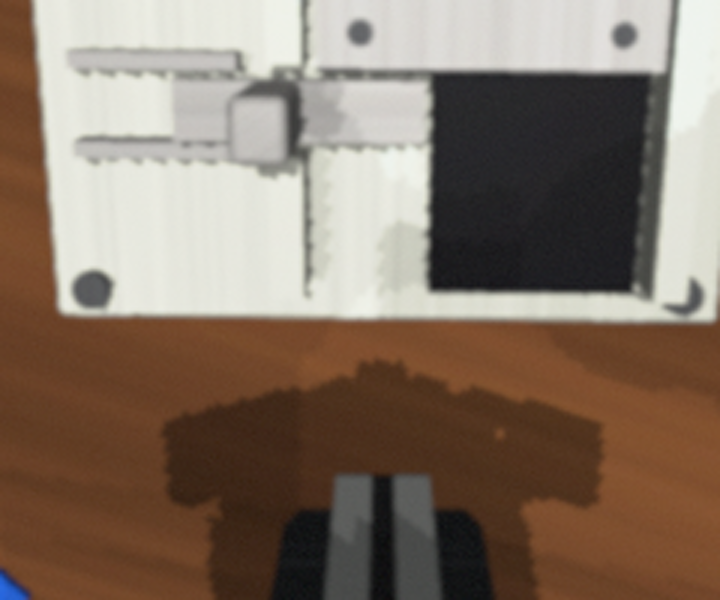

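```bash
python3 - <<'E'
from h import *
w=vision.camera("wrist")
def cam(pos,rot):
    T=np.eye(4);T[:3,:3]=Ro.from_euler("xyz",rot,degrees=True).as_matrix();T[:3,3]=pos
    return dict(intrinsics=w["intrinsics"],extrinsics=T@np.array(w["mount"]))
A=cam([.457,.0541,.1941],[-179.977,3.828,19.553]);B=cam([.4466,.078,.1587],[-179.516,-.05,19.723])
R=Ro.from_euler("z",19.65,degrees=True).as_matrix()
a=lambda x,y,z:(R.T@(at(A,[130+x/5.7,80+y/5.7],z)-[.557,.0905,0]))[:2]*1000
b=lambda x,y,z:(R.T@(at(B,[150+x/3,100+y/3],z)-[.557,.0905,0]))[:2]*1000
for z in(.0225,.0265,.03):
    print(z,"nose",a(522,228,z),b(431,112,z),"rear",a(90,220,z),b(174,112,z),"width",a(450,172,z)-a(450,285,z),b(380,80,z)-b(380,147,z))
print("tabtop",a(192,265,.0635),b(262,130,.0635))
print("hole",a(596,91,.0235),b(360,33,.0235),"guide front L/R",a(100,135,.02),b(69,60,.02),a(392,138,.02),b(238,60,.02))
print("baseplate hole",a(162,532,.006),b(92,289,.006))
E
```

```text
0.0225 nose [-59.76866578  44.11072087] [-59.72138088  16.45352882] rear [-58.65449168 103.00917169] [-59.91259831  76.66803689] width [15.13563875 -1.07402195] [15.49589944  0.02784515]
0.0265 nose [-59.22530024  43.49699811] [-59.26506177  16.60221529] rear [-58.12683621 101.56496934] [-59.45326548  75.86770028] width [14.92222331 -1.05887804] [15.25167315  0.02740629]
0.03 nose [-58.7498554  42.9599907] [-58.86578255  16.73231595] rear [-57.66513768 100.30129228] [-59.05134925  75.16740574] width [14.73548479 -1.04562711] [15.03797514  0.02702229]
tabtop [-58.43693862  76.90417856] [-58.65820291  51.26428223]
hole [-41.79298513  33.08494589] [-41.86730211  32.96617451] guide front L/R [-47.703513   101.02137569] [-48.285363   101.04846081] [-48.1272628   61.44186002] [-48.17630346  61.54086035]
baseplate hole [-107.49766676  104.30300423] [-107.82522107  104.16176696]
```

Points fixed on the holder agree to within 0.6 mm between the two wrist views. The keeper travel comes out at 25.7–26.5 mm, which is borderline against the 26 mm limit, so I'll push it again with the tips a bit higher.

Call:
servo_tool:
  deltas:
    - [1,[0.02,-0.032,0],[0,0,0]]
    - [1,[0.02,-0.032,0],[0,0,0]]
    - [1,[0,0,0.035],[0,0,0]]
    - [1,[0,0,0.035],[0,0,0]]
    - [1,[0,0,0.01],[0,0,0]]

```text
clock: 15.45
eef_pos: [0.4611, 0.1662, 0.0714]
tcp_rot: [-179.1, 0.1, 20.4]
ft_force: [0.2, -0.2, -0.5]
width: 0.001
```

Call:
servo_tool:
  deltas:
    - [1,[0,0,0],[0,0,0]]

```text
clock: 15.55
eef_pos: [0.4595, 0.1668, 0.0696]
tcp_rot: [-179.1, 0.3, 20.5]
ft_force: [0.7, -0.0, -0.5]
width: 0.001
```

Call:
servo_tool:
  deltas:
    - [1,[0.006,0.01,0],[-0.9,0.3,0.8]]
    - [1,[0,0.01,0.001],[0,0,0]]
    - [1,[-0.001,0.006,0.001],[0,0,0]]
    - [1,[0,0,0.001],[0,0,0]]

```text
clock: 15.95
eef_pos: [0.4762, 0.142, 0.069]
tcp_rot: [179.8, -0.2, 19.5]
ft_force: [-0.0, 0.1, 0.2]
width: 0.001
```

Call:
servo_tool:
  deltas:
    - [1,[-0.001,0.002,0.0005],[0,0,0]]

```text
clock: 16.05
eef_pos: [0.4764, 0.1394, 0.069]
tcp_rot: [179.8, -0.2, 19.5]
ft_force: [0.9, 1.5, 0.0]
width: -0.001
```

Call:
servo_tool:
  deltas:
    - [1,[-0.0005,0.002,0.0005],[0,0,0]]

```text
clock: 16.15
eef_pos: [0.4768, 0.1369, 0.0688]
tcp_rot: [179.8, -0.3, 19.5]
ft_force: [-0.1, -0.2, 0.7]
width: 0.005
```

Call:
servo_tool:
  deltas:
    - [1,[-0.0005,0.002,0.0005],[0,0,0]]

```text
clock: 16.25
eef_pos: [0.4769, 0.1366, 0.0688]
tcp_rot: [180.0, -0.4, 19.5]
ft_force: [-2.5, 8.4, 4.0]
width: 0.004
```

Call:
servo_tool:
  deltas:
    - [1,[-0.0005,0.004,0.0005],[0,0,0]]

```text
clock: 16.35
eef_pos: [0.4769, 0.1364, 0.0688]
tcp_rot: [-179.8, -0.5, 19.7]
ft_force: [-6.4, 12.6, 6.2]
width: -0.002
```

Call:
servo_tool:
  deltas:
    - [1,[-0.0005,0.004,0.0005],[0,0,0]]

```text
clock: 16.45
eef_pos: [0.4768, 0.1364, 0.0689]
tcp_rot: [-179.5, -0.6, 19.9]
ft_force: [-4.7, 10.3, 5.2]
width: -0.0
```

Call:
servo_tool:
  deltas:
    - [1,[0,-0.01,0],[0,0,0]]
    - [1,[0,-0.005,-0.03],[0,0,0]]
    - [1,[0.005,0.03,-0.04],[0,0,0]]
    - [1,[0.01,0.04,-0.03],[0,0,0]]
    - [1,[0,0,0],[0,0,0]]

```text
clock: 16.95
eef_pos: [0.5081, 0.091, 0.1714]
tcp_rot: [-179.5, -0.4, 20.3]
ft_force: [0.4, 0.4, -0.5]
width: -0.0
```

```bash
python3 - <<'E'
from h import *
o,w=wrist();print(np.round(o["eef_pos"],4),np.round(o["tcp_rot"],2));save(w,"w9.png")
np.savez("w9.npz",pos=o["eef_pos"],rot=o["tcp_rot"],K=w["intrinsics"],E=w["extrinsics"])
cv2.imwrite("pics/w9c.png",cv2.resize(w["img"][60:280,140:430,::-1],(791,600),interpolation=cv2.INTER_CUBIC))
E
```

```text
[0.5081 0.091  0.1714] [-179.48   -0.42   20.3 ]
```

View pics/w9c.png

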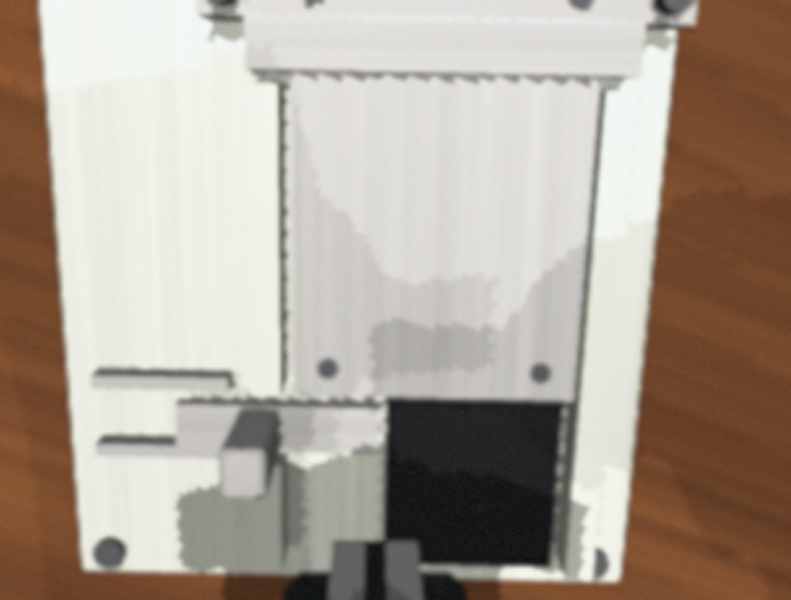

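```bash
python3 - <<'E'
from h import *
d=np.load("w9.npz");p=dict(intrinsics=d["K"],extrinsics=d["E"])
R=Ro.from_euler("z",19.65,degrees=True).as_matrix()
b=lambda x,y,z:np.round((R.T@(at(p,[140+x/2.728,60+y/2.728],z)-[.557,.0905,0]))[:2]*1000,1)
print("rails r100",b(284,100,.0285),b(603,100,.0285),"r370",b(285,370,.0285),b(577,370,.0285))
print("plate L/R",b(297,390,.0235),b(575,398,.0235),"rear",b(480,400,.0235),"lip edge",b(450,75,.0235),b(450,75,.0295))
print("nose",b(384,428,.0255),"bolt rear",b(178,428,.0255),"front edge/back",b(340,402,.0255),b(340,452,.0255),"tabtop",b(243,471,.0635),"holes",b(328,368,.0235),b(540,373,.0235))
print("base holes",b(109,551,.006), "base R",b(620,581,.006),b(85,570,.006))
E
```

```text
rails r100 [30.4 43.7] [ 31.4 -37.8] r370 [-41.3  44.5] [-40.1 -36.5]
plate L/R [-48.5  41.7] [-49.7 -37.6] rear [-50.7 -10.6] lip edge [37.1  1.1] [36.9  1.5]
nose [-58.9  16.7] bolt rear [-59.8  75.8] front edge/back [-51.3  29.3] [-66.4  29.3] tabtop [-57.8  51.8] holes [-41.9  32.8] [-42.5 -27.1]
base holes [-108.6  104.2] base R [-116.4  -60.2] [-115.4  112.4]
```

```bash
python3 - <<'E'
from h import *
R=Ro.from_euler("z",19.65,degrees=True).as_matrix()
d=np.load("w9.npz");p=dict(intrinsics=d["K"],extrinsics=d["E"])
b=lambda x,y,z:np.round((R.T@(at(p,[140+x/2.728,60+y/2.728],z)-[.557,.0905,0]))[:2]*1000,1)
print("lip ends",b(248,60,.0305),b(643,60,.0305),"bed edge",b(387,500,.0205))
# w1: head ends/lip ends, tab
T=np.eye(4);T[:3,:3]=Ro.from_euler("xyz",[179.33,-.51,19.53],degrees=True).as_matrix();T[:3,3]=[.5537,.0896,.1997]
q=dict(intrinsics=d["K"],extrinsics=T@np.array(vision.camera("wrist")["mount"]))
c=lambda x,y,z:np.round((R.T@(at(q,[x,y],z)-[.557,.0905,0]))[:2]*1000,1)
print("w1 rails",c(223,160,.0285),c(322,160,.0285),"lip ends",c(210,135,.0305),c(336,135,.0305),"head ends",c(195,120,.0315),c(352,120,.0315),"screws",c(231,120,.0315),c(315,120,.0315),"tab top",c(178,270,.0635))
t=vision.camera("top")
g=lambda x,y,z:np.round((R.T@(at(t,[140+x/2.5,90+y/2.5],z)-[.557,.0905,0]))[:2]*1000,1)
print("top: head screws",g(289,237,.0315),g(362,216,.0315),"tab top",g(278,373,.0635))
E
```

```text
lip ends [39.9 52.4] [ 41.1 -46.6] bed edge [-83.3  15.5]
w1 rails [24.3 43.7] [ 24.  -36.9] lip ends [44.5 52.8] [ 44.3 -47.1] head ends [56.2 63.6] [ 55.9 -58.9] screws [56.1 35.6] [ 56.  -29.9] tab top [-56.6  78.1]
top: head screws [53.7 33. ] [ 53.5 -32.2] tab top [-61.3  72.9]
```

The lip ends, rails and head screws put the holder's centre line 2.5–2.9 mm to +y of my first estimate. That puts the tab at y ≈ 48.8 mm against 48 mm at full travel, so the block it met was its end stop. The gripper is clear, so I'm handing in.

```bash
python3 -c "
from h import *
o=get_obs();print(o['clock'],o['eef_pos'],o['ft_force']);print(job_done())"
```

```text
17.1 [0.50266875 0.09576991 0.1676355 ] [-0.75240074 -0.20704888 -0.24197628]
the job is handed in; nothing more can be done
None
```

I slid the plate home, pushed the keeper across until it hit a hard stop, and handed the job in at 17.1 s with the gripper lifted clear. I'm confident the plate is home. The keeper is the less certain part.

- **Plate:** I slid it to the lip at about 7 N. I then pressed deeper while nudging it forward until it slipped into the slot at about 14 N, and pushed until it stopped moving. The highest vertical force I read was 15.5 N, against the 24 N limit. In the wrist pictures its rear edge sits within about 0.5 mm of home, with about a 2 mm gap to the bolt (nominal 2.5 mm). I did not measure its clamped height.
- **Keeper:** It stopped at the same place on both pushes.
    - **By position:** Corrected for the holder's centre line, the tab is about 48.8 mm from home (48 mm when fully across), so about 29 mm of travel.
    - **By movement:** Comparing pictures before and after gives only 25.7–26.9 mm moved, which straddles the 26 mm limit. The two agree only if the keeper started about 3 mm in.
- **Slip to note:** The fingers slid roughly 10 mm on the plate once it was against the stop.
- **Bystanders:** I never went near the vial, box or marker, but did not re-measure them at the end.

I viewed 11 pictures, one over the budget.

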